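# Close the ginger sample tub with the lid that fits

### The job

Close the tub that has the ginger sample in it: find the one of the three look-alike lids that fits its rim by trying them on, and press it down until both ends have snapped home and it sits flat on the rim. Lids that do not fit go back on the table, right way up and lying flat. Leave the ginger roots, the hand lens, the bottles and the jars where they are.

Things in the scene. Friction and masses are not known exactly. Their poses are not given: they have to be found in the camera images.
- tub_1_rim (a point): Centre, level with the top, of the rim of one of three look-alike open off-white rectangular tubs: 60 mm tall, rim 62 mm over the table, 100 to 124 mm long over the rim (its x axis), 70 to 94 mm wide (y); the longer, the narrower. The rim is a rolled bead 6 mm thick. It stands fast on a thin rubber mat. One tub holds the ginger sample, two are empty.
- tub_2_rim (a point): Centre, level with the top, of the rim of one of three look-alike open off-white rectangular tubs: 60 mm tall, rim 62 mm over the table, 100 to 124 mm long over the rim (its x axis), 70 to 94 mm wide (y); the longer, the narrower. The rim is a rolled bead 6 mm thick. It stands fast on a thin rubber mat. One tub holds the ginger sample, two are empty.
- tub_3_rim (a point): Centre, level with the top, of the rim of one of three look-alike open off-white rectangular tubs: 60 mm tall, rim 62 mm over the table, 100 to 124 mm long over the rim (its x axis), 70 to 94 mm wide (y); the longer, the narrower. The rim is a rolled bead 6 mm thick. It stands fast on a thin rubber mat. One tub holds the ginger sample, two are empty.
- lid_p_grip (a point): Middle of the grip of one of three loose white lids, 90 g, alike from above: brim 134 mm long (x), 106 mm wide (y), 3 mm thick, corners rounded; on its centre a block grip 34 mm along x, 16 mm along y, 26 mm tall; under it a skirt 14 mm deep. This point is half-way up the grip: 13 mm over the brim's top, 30 mm over the skirt's edge, so 30 mm up when the lid lies on the table.
- lid_q_grip (a point): A second lid like lid_p. The skirts under the brims differ: each lid fits one of the tubs and no other, either way round (long side along long side), with about 1.4 mm play each side; which is not marked: try them. A wrong lid's skirt stays on top of the rim, 13 to 14 mm above home; the right one's goes over the rim and is first held 4 to 9 mm above home in the middle.
- lid_r_grip (a point): A third lid like lid_p. In the middle of each short end (x) of a skirt a sprung tongue snaps under the rim bead of its tub: press on the brim until it is home, 3 to 15 N above an end or in the middle. One end often goes home first, almost by itself, and leaves the lid sloping. When home the brim lies on the rim, this point 16 mm above the rim's top.
- sample_mid (a point): Middle of the ginger sample, a short piece about 48 x 40 x 22 mm with a cut yellow end, lying on the floor (3 mm thick) of the tub that is to be closed.
- root_1_mid (a point): Bystander: middle of a knobbly ginger root about 125 x 85 mm, 38 mm tall, lying on the table.
- root_2_mid (a point): Bystander: middle of a knobbly ginger root about 115 x 90 mm, 34 mm tall, lying on the table.
- lens_mid (a point): Bystander: hand lens lying flat, 9 to 12 mm tall; the round lens (66 mm across) reaches 61 mm to this point's +x, the black handle 67 mm to its -x.
- bottle_1_mid (a point): Bystander: middle of an upright amber glass bottle with a black cap, 33 mm across and 105 mm tall, standing on the table (this point 52.5 mm up).
- bottle_2_mid (a point): Bystander: middle of an upright amber glass bottle with a black cap, 36 mm across and 118 mm tall, standing on the table (this point 59 mm up).
- bottle_3_mid (a point): Bystander: middle of an upright amber glass bottle with a black cap, 38 mm across and 128 mm tall, standing on the table (this point 64 mm up).
- jar_1_mid (a point): Bystander: middle of an upright round specimen jar with a white screw cap, 39 mm across and 90 mm tall, standing on the table (this point 45 mm up).
- jar_2_mid (a point): Bystander: middle of an upright round specimen jar with a white screw cap, 39 mm across and 90 mm tall, standing on the table (this point 45 mm up).
There are look-alikes about, which are no part of the job. Leave any green or yellow look-alike of the part that bears lid_p_grip alone.

How it is judged:
At the end, for the whole second after the job is handed in: The tub with the ginger still in it carries a lid snapped home: centred within 4 mm, level within 0.025 rad, its plate within 1.8 mm of the rim. The other two lids lie flat on the table, right way up (within 0.12 rad, 6 mm of the table top). All lids are at rest (((horizontal distance between sample_mid and tub_1_rim below 0.04 m and z of sample_mid in the frame of tub_1_rim below 0 m and horizontal distance between any of lid_p_grip, lid_q_grip, lid_r_grip and tub_1_rim below 0.004 m) or (horizontal distance between sample_mid and tub_2_rim below 0.04 m and z of sample_mid in the frame of tub_2_rim below 0 m and horizontal distance between any of lid_p_grip, lid_q_grip, lid_r_grip and tub_2_rim below 0.004 m) or (horizontal distance between sample_mid and tub_3_rim below 0.04 m and z of sample_mid in the frame of tub_3_rim below 0 m and horizontal distance between any of lid_p_grip, lid_q_grip, lid_r_grip and tub_3_rim below 0.004 m)) and ((height (world z) of lid_p_grip between 0.075 and 0.0798 m and angle between lid_p_grip's own z axis and vertical below 0.025 rad and height (world z) of each of lid_q_grip, lid_r_grip below 0.036 m and angle between each of lid_q_grip, lid_r_grip's own z axis and vertical below 0.12 rad) or (height (world z) of lid_q_grip between 0.075 and 0.0798 m and angle between lid_q_grip's own z axis and vertical below 0.025 rad and height (world z) of each of lid_p_grip, lid_r_grip below 0.036 m and angle between each of lid_p_grip, lid_r_grip's own z axis and vertical below 0.12 rad) or (height (world z) of lid_r_grip between 0.075 and 0.0798 m and angle between lid_r_grip's own z axis and vertical below 0.025 rad and height (world z) of each of lid_p_grip, lid_q_grip below 0.036 m and angle between each of lid_p_grip, lid_q_grip's own z axis and vertical below 0.12 rad)) and linear speed of each of lid_p, lid_q, lid_r below 0.02 m/s); the robot touches nothing.
It fails at once if a ginger root or the hand lens is knocked or carried more than 40 mm from its place (distance of any of root_1_mid, root_2_mid, lens_mid from where it was at the start of the episode above 0.04 m).
It fails at once if a bottle or jar is knocked more than 40 mm from its place or tipped over (distance of any of bottle_1_mid, bottle_2_mid, bottle_3_mid, jar_1_mid, jar_2_mid from where it was at the start of the episode above 0.04 m or angle between any of bottle_1_mid, bottle_2_mid, bottle_3_mid, jar_1_mid, jar_2_mid's own z axis and vertical above 0.5 rad).
It also fails if it takes over 72 s, if anything falls off the work surface, if the arm or the gripper's body presses on something with over 40 N, if the wrist force passes 120 N, or if a joint passes its speed limit or range.

### The arm

A 6-joint arm with a two-finger parallel gripper is mounted at the origin on the work surface. World frame = base frame: x ahead of the robot, y to its left, z up, the work surface at z = 0. Lengths are in m, angles in rad, forces in N, time in s.
With the tool pointing down it reaches from about 0.275 to 0.75 m from the base axis. Payload 10.2 kg.
Tool frame: the origin (TCP) lies midway between the tips of the shut fingers; the grasp point (between the pads) lies 19 mm behind it; z points along the fingers, y is the direction in which the jaws open and shut (so a half turn about z gives the same grasp; the last joint's range is limited). The gripper opens to 85 mm and grips with 20 to 120 N. Pads are 22 mm wide; open, the fingers measure 114 mm over their backs; the gripper's body (76 mm by 85 mm) begins 54 mm behind the grasp point. The pads swing forward as they close: fully open they stand 13 mm farther back than shut.
Start: joints at [0.936, 0.313, 1.498, -0, 1.331, -0.223], TCP at [0.21, 0.481, 0.231] pointing down, gripper open.
Joint ranges: [-2.94, 2.94], [-0.97, 2.17], [0.19, 2.56], [-1.23, 4.37], [0.02, 3.11], [-2.88, 2.88]. Speed limits (rad/s): [2.39, 2.39, 3.01, 3.14, 3.14, 3.14].

### API

Orientations are given as a unit quaternion [w, x, y, z].
In Python, from station import * gives the robot as it stands. Calls block until the motion is done:
- move_pose(position, orientation): joint-space move of the TCP to a pose.
- servo_line(position, rot=None, max_speed=0.15, stop_force=None): straight line of the TCP; rot=None keeps the orientation; max_speed is the mean speed in m/s. With stop_force (N) it stops when the force on the tool has changed by that much, and returns True; else False.
- movej(angles): joint-space move.
- command_gripper(opening): finger opening in m; the grip force is fixed at half the most; returns when the fingers have stopped.
- dwell(seconds).
- inverse_kinematics(position, orientation): joint angles nearest the present ones, or None.
- state(): the state.
- read_camera(name): name is "scene" or "top"; returns (picture, depth): 480x640x3 uint8, red, green, blue; 480x640 float32, m along the optical axis (not along the pixel's ray), 0 where there is no reading.
- camera_model(name): a dict with "camera_matrix" (3x3 intrinsics, pixels), "world_from_camera" (4x4, takes a point from camera to world coordinates). Camera axes: x right, y down, z forward; pixel columns grow to the right and rows downward; lengths in m; the calibration is good to about 2 mm. A picture is of the moment at which its call begins. camera_model takes no time and is no camera call.
A pose or a line that the arm cannot do raises Unreachable and nothing moves.
- finish_job(): hands the job in, once; it reports no verdict.
The state is a dict: "time_s": time; "joint_positions": joint angles; "dq": joint speeds; "tau": joint torques, N m; "tool_pos": TCP position; "orientation": TCP orientation; "contact_force": force on the tool from outside, world axes, zero at the start; "torque": the same for the moment, N m; "gripper_width": finger opening in m.
Only numpy, scipy, OpenCV 4.12 (cv2) and the standard library are available. Lean on these libraries where they do the work, as an engineer would, in place of code of your own. Each camera call takes 0.05 s, during which the arm holds its last target.

## Working session

There is one attempt and no reset: what is moved stays moved. The work goes in short steps, each a Python script; the robot and the scene stay as the last script left them, time stands still between calls to the robot, and variables do not carry over. Pictures are saved under pics/ and viewed, and the job is handed in when it is done.

```bash
mkdir -p pics; ls
python3 - <<'E'
from station import *
import cv2,numpy as np
for n in ("top","scene"):
    p,d=read_camera(n); cv2.imwrite(f"pics/{n}0.png",p[:,:,::-1]); np.save(f"{n}0.npy",d); 
    m=camera_model(n); print(n,np.round(m["camera_matrix"],2).tolist(),np.round(m["world_from_camera"],4).tolist(), (d==0).mean())
s=state(); print(s["time_s"],s["tool_pos"],s["orientation"],s["gripper_width"])
E
```

```text
pics
top [[572.87, 0.0, 320.05], [0.0, 572.87, 236.29], [0.0, 0.0, 1.0]] [[0.0178, -0.9777, 0.2094, 0.1057], [-0.9998, -0.0174, 0.0038, 0.0656], [-0.0001, -0.2095, -0.9778, 1.5315], [0.0, 0.0, 0.0, 1.0]] 0.003948567708333333
scene [[446.0, 0.0, 322.46], [0.0, 446.0, 243.88], [0.0, 0.0, 1.0]] [[0.5003, 0.6276, -0.5965, 1.1206], [0.8659, -0.3602, 0.3472, -0.3046], [0.003, -0.6902, -0.7236, 0.8942], [0.0, 0.0, 0.0, 1.0]] 0.00416015625
0.1 [0.21002376 0.48092226 0.23080682] [-2.23292775e-04  2.04464878e-01  9.78873741e-01 -5.11925699e-04] 0.08545338548019213
```

View pics/top0.png

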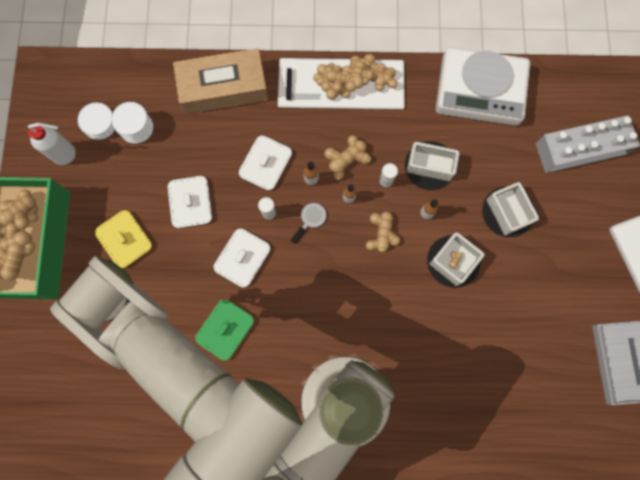

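View pics/scene0.png

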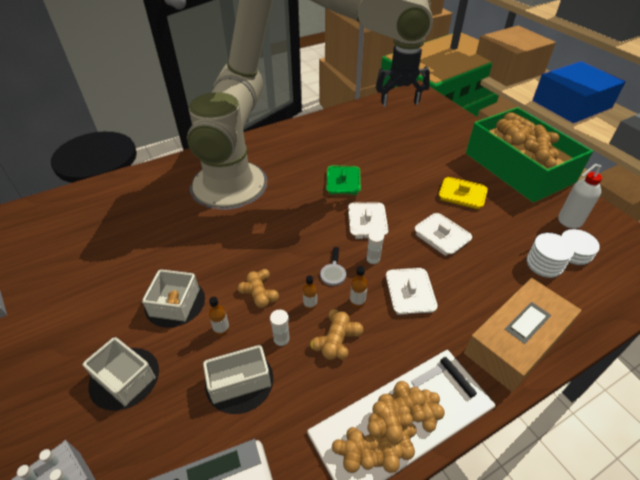

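The three white lids are in top at (265,162), (190,201) and (242,257). The things that could be mistaken for them are the yellow look-alike (124,238), the green look-alike (225,330) and the white plates and caps at (97,120), (132,122), (266,208) and (389,175). The tubs are at (433,160), (511,208) and (456,260), and the ginger is in the last one. I'll check these in close crops and measure them.

```bash
cat > h.py <<'E'
from station import *
import cv2,numpy as np
def cloud(n,d):
    m=camera_model(n);K=m["camera_matrix"];T=np.array(m["world_from_camera"])
    v,u=np.mgrid[0:480,0:640]
    P=np.stack([(u-K[0][2])/K[0][0]*d,(v-K[1][2])/K[1][1]*d,d,np.ones_like(d)],-1)
    W=(P@T.T)[...,:3]; W[d==0]=np.nan
    return W
def proj(n,p):
    m=camera_model(n);K=np.array(m["camera_matrix"]);T=np.linalg.inv(np.array(m["world_from_camera"]))
    c=T[:3,:3]@np.array(p)+T[:3,3]; q=K@c; return q[:2]/q[2]
def ray(n,uv,z):
    m=camera_model(n);K=np.array(m["camera_matrix"]);T=np.array(m["world_from_camera"])
    uv=np.atleast_2d(uv).astype(float)
    r=np.c_[(uv[:,0]-K[0,2])/K[0,0],(uv[:,1]-K[1,2])/K[1,1],np.ones(len(uv))]@T[:3,:3].T
    t=(z-T[2,3])/r[:,2]; return T[:3,3]+r*t[:,None]
def rect(pts):
    """long-axis angle, centre, dims from xy metres"""
    (c,s,a)=cv2.minAreaRect((np.asarray(pts)[:,:2]*1000).astype(np.float32))
    if s[0]<s[1]: s=(s[1],s[0]); a+=90
    a=(a+90)%180-90
    return np.array(c)/1000,s,a
def crop(p,c,r,k,f):
    x,y=int(c[0]),int(c[1]); q=p[max(0,y-r):y+r,max(0,x-r):x+r,::-1]
    cv2.imwrite(f,cv2.resize(q,None,fx=k,fy=k,interpolation=cv2.INTER_CUBIC))
E
python3 - <<'E'
from h import *
img={n:cv2.imread(f"pics/{n}0.png") for n in("top","scene")}
D={n:np.load(f"{n}0.npy") for n in img}
W={n:cloud(n,D[n]) for n in img}
# table check
for n in W:
    z=W[n][...,2]; print(n,"table z med",np.nanmedian(z[(abs(z)<.03)]))
seeds=dict(A=(265,162),B=(190,201),C=(242,257),ta=(433,160),tb=(511,208),tc=(456,260))
for k,uv in seeds.items():
    tub=k[0]=='t'
    zc=.062 if tub else .017
    c=ray("top",[uv],zc)[0]
    for n in W:
        w=W[n]; near=np.hypot(w[...,0]-c[0],w[...,1]-c[1])<.095
        hsv=cv2.cvtColor(img[n],cv2.COLOR_BGR2HSV); pale=(hsv[...,1]<70)&(hsv[...,2]>90)
        band=near&pale&(abs(w[...,2]-zc)<(.006 if tub else .008))
        nl,lab,st,_=cv2.connectedComponentsWithStats(band.astype(np.uint8),connectivity=8)
        i=1+np.argmax(st[1:,4]); m=lab==i
        pts=w[m]; r=rect(pts)
        print(k,n,"cen",np.round(r[0],4),"dims",np.round(r[1],1),"ang",round(r[2],1),"zmed",round(float(np.median(pts[:,2])),4),m.sum())
        # contour via rays
        cs,_=cv2.findContours(m.astype(np.uint8),cv2.RETR_EXTERNAL,cv2.CHAIN_APPROX_NONE)
        cc=max(cs,key=len)[:,0]; r=rect(ray(n,cc,zc)); print("   ray",np.round(r[0],4),np.round(r[1],1),round(r[2],1))
        if not tub:
            g=near&pale&(w[...,2]>.025)&(w[...,2]<.06); q=w[g&(np.hypot(w[...,0]-r[0][0],w[...,1]-r[0][1])<.04)]
            if len(q)>5: r=rect(q);print("   grip",np.round(r[0],4),np.round(r[1],1),round(r[2],1),"zmax",round(float(np.percentile(q[:,2],95)),4),len(q))
E
python3 - <<'E'
import cv2,numpy as np
t=cv2.imread("pics/top0.png")
a=cv2.resize(t[120:360,90:290],None,fx=2.4,fy=2.4,interpolation=cv2.INTER_CUBIC)
s=cv2.imread("pics/scene0.png")
b=cv2.resize(s[255:420,75:280],None,fx=2.8,fy=2.8,interpolation=cv2.INTER_CUBIC)
cv2.imwrite("pics/c1.png",a);cv2.imwrite("pics/c2.png",b)
E
```

```text
top table z med 0.0008050843056329748
scene table z med -0.000540616805801919
A top cen [0.6382 0.2275] dims [136.8 108.2] ang -25.2 zmed 0.0172 1604
   ray [0.6376 0.2275] [134.6 106.6] -25.3
   grip [0.6384 0.2286] [61.4 48.1] 59.1 zmax 0.046 91
A scene cen [0.6394 0.229 ] dims [138.6 106.8] ang -25.1 zmed 0.0162 1719
   ray [0.6404 0.2282] [135.8 106.6] -25.4
   grip [0.6409 0.2272] [34.4 15.2] -23.4 zmax 0.0439 105
B top cen [0.5216 0.4314] dims [137.9 108. ] ang 10.4 zmed 0.0169 1675
   ray [0.5213 0.4309] [134.6 106.4] 10.3
   grip [0.5244 0.4379] [60.4 41. ] 76.5 zmax 0.0473 93
B scene cen [0.5228 0.4327] dims [136.6 110.3] ang 10.6 zmed 0.0161 1211
   ray [0.5245 0.4296] [134.6 111.7] 10.5
   grip [0.5248 0.431 ] [34.9 15.1] 6.8 zmax 0.0436 96
C top cen [0.3689 0.2806] dims [134.5 107.4] ang -28.8 zmed 0.017 1777
   ray [0.3685 0.2801] [134.  106.3] -29.2
   grip [0.3737 0.2801] [64.6 42.3] -76.5 zmax 0.0472 97
C scene cen [0.3718 0.2812] dims [134.6 106.7] ang -29.0 zmed 0.016 1042
   ray [0.3757 0.2784] [138.4 106.1] -29.1
   grip [0.372  0.2803] [35.  16.5] -26.6 zmax 0.0434 69
ta top cen [ 0.6415 -0.2341] dims [124.3  72.8] ang 79.0 zmed 0.0615 288
   ray [ 0.6415 -0.2338] [123.7  71.9] 79.5
ta scene cen [ 0.6445 -0.2328] dims [123.9  72. ] ang 78.7 zmed 0.0604 510
   ray [ 0.6461 -0.2329] [123.2  70.7] 78.6
tb top cen [ 0.5118 -0.4462] dims [111.9  86.7] ang 25.2 zmed 0.0623 290
   ray [ 0.5114 -0.4455] [111.5  82.4] 24.3
tb scene cen [ 0.5132 -0.4446] dims [115.9  82.2] ang 24.4 zmed 0.0603 497
   ray [ 0.5159 -0.444 ] [112.8  81.6] 24.3
tc top cen [ 0.3713 -0.2915] dims [100.7  94.2] ang -38.7 zmed 0.062 295
   ray [ 0.3712 -0.291 ] [100.1  93.6] -39.1
tc scene cen [ 0.3735 -0.2897] dims [101.6  94.8] ang -38.5 zmed 0.0601 344
   ray [ 0.3763 -0.2901] [101.   94.4] -38.7
```

View pics/c1.png

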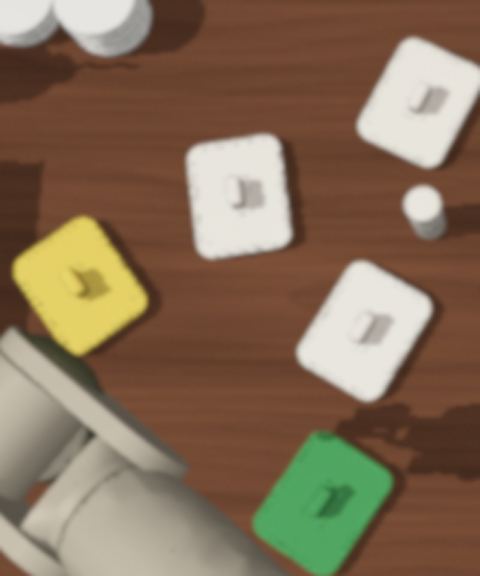

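View pics/c2.png

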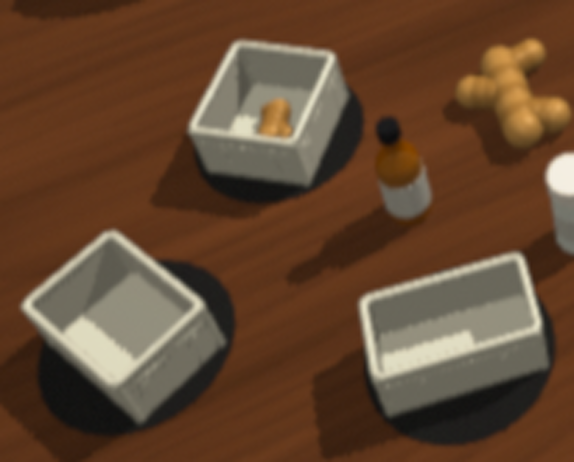

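The crops show the sample tub (top 456,260; scene 172,295) with the ginger in it. Its rim measures 100 × 94 mm at a height of 0.062 m. The three white lids are whole, 134 × 106 mm, with their grips up. I'll start with the nearest lid, C.

```bash
cat >> h.py <<'E'
def qd(deg):
    f=np.radians(deg)/2; return [0,float(np.cos(f)),float(np.sin(f)),0]
LID=dict(A=(.6392,.2280,-25.2),B=(.5228,.4315,10.4),C=(.3704,.2808,-29.0))
TUB=(.3724,-.2906,-38.8)
def st(msg=""):
    s=state(); print(msg,"t",round(s["time_s"],2),"tcp",np.round(s["tool_pos"],4),"F",np.round(s["contact_force"],1),"M",np.round(s["torque"],2),"w",round(s["gripper_width"],4)); return s
E
python3 - <<'E'
from h import *
for n,uv in dict(jar=(266,204),bot=(310,167)).items(): print(n,ray("top",[uv],.09)[0][:2])
for k,(x,y,a) in LID.items():
    for d in (0,180):
        j=inverse_kinematics([x,y,.02],qd(a+d)); j2=inverse_kinematics([x,y,.2],qd(a+d)); print(k,a+d,None if j is None else np.round(j,2),None if j2 is None else np.round(j2,2))
for d in (0,180):
    j=inverse_kinematics([*TUB[:2],.08],qd(TUB[2]+d)); print("tub",d,None if j is None else np.round(j,2))
E
```

```text
jar [0.4979739  0.21353104]
bot [0.60117853 0.10110818]
A -25.2 [ 0.17  0.86  1.18 -0.    1.1   2.18] [ 0.17  0.69  1.   -0.    1.45  2.18]
A 154.8 [ 0.17  0.86  1.18 -0.    1.1  -0.96] [ 0.17  0.69  1.   -0.    1.45 -0.96]
B 10.4 [ 0.52  0.85  1.19 -0.    1.1   1.91] [ 0.52  0.69  1.   -0.    1.45  1.91]
B 190.4 [ 0.52  0.85  1.19 -0.    1.1  -1.23] [ 0.52  0.69  1.   -0.    1.45 -1.23]
C -29.0 [ 0.4   0.48  1.9  -0.    0.76  2.47] [ 0.4   0.21  1.72 -0.    1.21  2.47]
C 151.0 [ 0.4   0.48  1.9  -0.    0.76 -0.67] [ 0.4   0.21  1.72 -0.    1.21 -0.67]
tub 0 [-0.91  0.39  1.84 -0.    0.92  1.34]
tub 180 [-0.91  0.39  1.84 -0.    0.92 -1.81]
```

```bash
cat >> h.py <<'E'
def pick(k,d=180,z=.020,via=None):
    x,y,a=LID[k]; q=qd(a+d)
    command_gripper(.045)
    move_pose([x,y,.085],q); st("above")
    hit=servo_line([x,y,z],max_speed=.15,stop_force=8); st(f"down hit={hit}")
    command_gripper(0.0); s=st("shut")
    servo_line([x,y,.20],max_speed=.3); return st("up")
def grab(n,f):
    p,d=read_camera(n); cv2.imwrite(f"pics/{f}.png",p[:,:,::-1]); return p,d
E
python3 - <<'E'
from h import *
pick("C")
x,y,a=TUB
move_pose([x,y,.20],qd(a+180)); st("over tub")
grab("scene","s1")
E
```

```text
above t 1.71 tcp [0.3705 0.2816 0.0856] F [-0.2 -0.5 -0.1] M [ 0.02  0.03 -0.03] w 0.045
down hit=False t 2.29 tcp [0.3707 0.2814 0.0207] F [0.3 0.9 0.7] M [ 0.01 -0.   -0.05] w 0.0455
shut t 2.66 tcp [0.3709 0.2811 0.0211] F [-0.6 -0.4  5.8] M [-0.08  0.22 -0.1 ] w 0.0148
up t 3.41 tcp [0.3697 0.2805 0.1986] F [ 0.4  1.  -1.1] M [ 0.05  0.01 -0.04] w 0.0146
over tub t 5.47 tcp [ 0.3728 -0.29    0.1999] F [ 0.   0.5 -1.4] M [ 0.02 -0.04 -0.04] w 0.0148
```

View pics/s1.png

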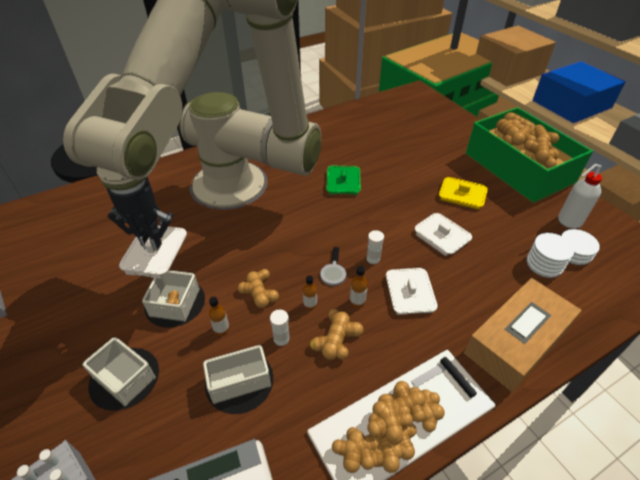

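Lid C is held level over the tub, at scene (150,250). I'll measure its brim in the hand, then lower it.

```bash
cat >> h.py <<'E'
def inhand(n,f,save=None):
    """brim rect in hand from camera n"""
    p,d=grab(n,f); s=state(); t=s["tool_pos"]; w=cloud(n,d); hsv=cv2.cvtColor(p,cv2.COLOR_RGB2HSV)
    pale=(hsv[...,1]<70)&(hsv[...,2]>110)
    zc=t[2]-.004
    m=pale&(abs(w[...,2]-zc)<.008)&(np.hypot(w[...,0]-t[0],w[...,1]-t[1])<.1)
    nl,lab,stt,_=cv2.connectedComponentsWithStats(m.astype(np.uint8),connectivity=8)
    m=lab==1+np.argmax(stt[1:,4]); q=w[m]; r=rect(q)
    A=np.c_[q[:,:2]-t[:2],np.ones(len(q))]; pl=np.linalg.lstsq(A,q[:,2],rcond=None)[0]
    cs,_=cv2.findContours(m.astype(np.uint8),cv2.RETR_EXTERNAL,cv2.CHAIN_APPROX_NONE)
    r2=rect(ray(n,max(cs,key=len)[:,0],zc))
    print(n,"brim",np.round(r[0],4),np.round(r[1],1),round(r[2],1),"ray",np.round(r2[0],4),np.round(r2[1],1),round(r2[2],1),"plane",np.round(pl,4),"tcp",np.round(t,4),len(q))
    return r,pl
E
python3 - <<'E'
from h import *
inhand("scene","s2"); p,d=grab("scene","s3"); crop(p,(150,260),70,4,"pics/s3c.png")
grab("top","t3")
E
```

```text
scene brim [ 0.373  -0.2894] [135.9 107.9] -38.8 ray [ 0.3762 -0.29  ] [139.5 107.2] -38.8 plane [-4.800e-03  1.000e-04  1.948e-01] tcp [ 0.3728 -0.29    0.2   ] 1725
```

View pics/s3c.png

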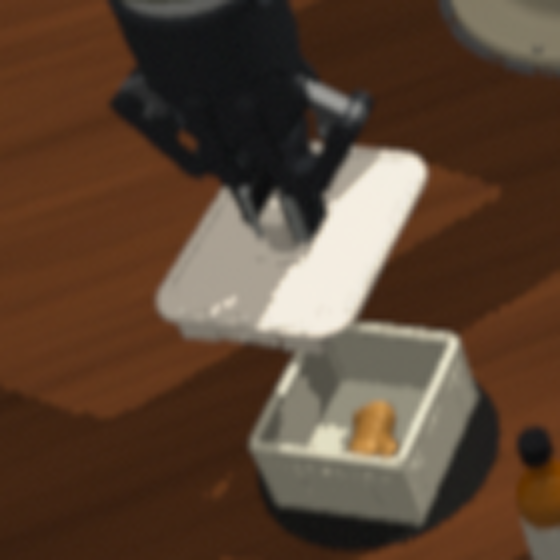

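Run:
```python
from h import *
x,y=.3729,-.2909
servo_line([x,y,.092],max_speed=.2); st("near")
h=servo_line([x,y,.073],max_speed=.03,stop_force=6); st(f"hit {h}")
```

```text
near t 6.36 tcp [ 0.3733 -0.2913  0.0929] F [ 0.1 -1.4 -2.2] M [0.01 0.   0.  ] w 0.0148
hit True t 6.78 tcp [ 0.3732 -0.2913  0.0827] F [0.2 0.3 7.1] M [ 0.19  0.16 -0.04] w 0.0147
```

```bash
cat >> h.py <<'E'
def probe(x,y,zlow=.073,f=6,lift=.0015,speed=.03):
    s=state(); z0=s["tool_pos"][2]
    servo_line([x,y,z0+lift],max_speed=.05)
    h=servo_line([x,y,zlow],max_speed=speed,stop_force=f); return st(f"probe {x:.4f} {y:.4f} hit={h}")
def lf(x,y,dx,dy,a=TUB[2]):
    c,s=np.cos(np.radians(a)),np.sin(np.radians(a)); return x+c*dx-s*dy,y+s*dx+c*dy
E
python3 - <<'E'
from h import *
for dx,dy in ((.0015,0),(-.0015,.0),(0,.0015),(0,-.0015)):
    s=probe(*lf(.3729,-.2909,dx,dy))
    if s["tool_pos"][2]<.0805: break
E
```

```text
probe 0.3741 -0.2918 hit=True t 7.25 tcp [ 0.3742 -0.2919  0.0827] F [-0.5  1.   6.4] M [ 0.2   0.16 -0.02] w 0.0149
probe 0.3717 -0.2900 hit=True t 7.72 tcp [ 0.3718 -0.29    0.0827] F [-0.4  1.3  5.6] M [0.19 0.12 0.03] w 0.0149
probe 0.3738 -0.2897 hit=True t 8.18 tcp [ 0.3739 -0.2898  0.0827] F [-2.   1.1  7.1] M [0.19 0.19 0.03] w 0.0148
probe 0.3720 -0.2921 hit=True t 8.65 tcp [ 0.372  -0.2922  0.0827] F [-1.5  1.2  6.5] M [ 0.17  0.21 -0.02] w 0.0147
```

Lid C stays at the wrong-lid height (tool z 0.0827) at all five offsets, so it doesn't fit. I'll put it back and try A.

```bash
cat >> h.py <<'E'
def putback(k,d=180):
    x,y,a=LID[k]; s=state(); t=s["tool_pos"]
    servo_line([t[0],t[1],.20],max_speed=.3)
    move_pose([x,y,.20],qd(a+d))
    servo_line([x,y,.040],max_speed=.25)
    h=servo_line([x,y,.018],max_speed=.05,stop_force=5); st(f"put hit={h}")
    command_gripper(.045)
    servo_line([x,y,.12],max_speed=.3); st("left")
def tryon(k,d=180):
    pick(k,d); x,y,a=TUB
    move_pose([x,y,.20],qd(a+d)); dwell(.1); return inhand("scene",f"in_{k}")
E
python3 - <<'E'
from h import *
putback("C")
tryon("A")
E
```

```text
put hit=True t 12.46 tcp [0.3706 0.2809 0.0207] F [-0.4  0.8  2.3] M [ 0.07 -0.08 -0.07] w 0.0147
left t 13.34 tcp [0.3705 0.2808 0.1204] F [-0.5 -0.3 -1.1] M [-0.06 -0.02 -0.06] w 0.0451
above t 14.62 tcp [0.6384 0.2286 0.0851] F [-0.3  0.3 -0.1] M [0.   0.02 0.02] w 0.0448
down hit=False t 15.21 tcp [0.6395 0.2284 0.0211] F [0.1 0.4 0.2] M [ 0.04 -0.01 -0.01] w 0.0449
shut t 15.57 tcp [0.6399 0.2282 0.0215] F [-1.9 -0.2  5.8] M [-0.03  0.17  0.  ] w 0.0145
up t 16.32 tcp [0.6385 0.2278 0.1979] F [-1.3  0.7 -2.2] M [-0.05 -0.03 -0.03] w 0.0148
scene brim [ 0.3732 -0.2897] [136.3 107.7] -38.8 ray [ 0.3759 -0.2897] [135.3 107.2] -38.7 plane [-0.0036 -0.      0.1944] tcp [ 0.3728 -0.2903  0.2   ] 1711
```

```bash
cat >> h.py <<'E'
def lower(x,y):
    servo_line([x,y,.092],max_speed=.25)
    h=servo_line([x,y,.073],max_speed=.03,stop_force=6); s=st(f"hit {h}")
    if s["tool_pos"][2]<.0805: return True
    for dx,dy in ((.0015,0),(-.0015,.0),(0,.0015),(0,-.0015)):
        s=probe(*lf(x,y,dx,dy))
        if s["tool_pos"][2]<.0805: return True
    return False
E
python3 - <<'E'
from h import *
lower(.3729,-.2905); p,d=grab("scene","fitA"); crop(p,(165,275),70,4,"pics/fitA.png")
E
```

```text
hit True t 19.57 tcp [ 0.3733 -0.291   0.0833] F [-1.5  1.3  6.6] M [0.18 0.09 0.01] w 0.0149
probe 0.3741 -0.2914 hit=True t 20.03 tcp [ 0.3742 -0.2915  0.0833] F [-1.   0.9  4.9] M [0.17 0.1  0.03] w 0.015
probe 0.3717 -0.2896 hit=True t 20.5 tcp [ 0.3718 -0.2896  0.0833] F [-0.8  1.5  5.3] M [0.14 0.07 0.02] w 0.0151
probe 0.3738 -0.2893 hit=True t 20.98 tcp [ 0.3739 -0.2894  0.0832] F [-1.5  1.9  6.8] M [0.28 0.15 0.07] w 0.0146
probe 0.3720 -0.2917 hit=True t 21.44 tcp [ 0.372  -0.2917  0.0833] F [-1.   0.7  5.3] M [0.1  0.13 0.02] w 0.0154
```

View pics/fitA.png

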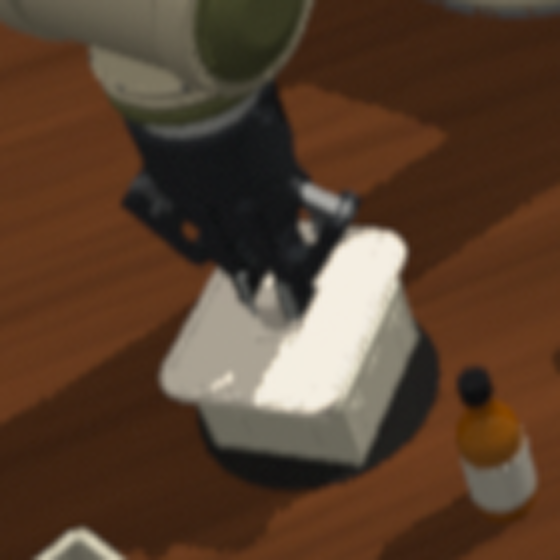

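Lid A also rests on the rim, as the image shows a sloping gap-free brim perched above it at (165,275) and the tool z stays at 0.0833. I'll put it back and try B.

Run:
```python
from h import *
putback("A")
tryon("B")
```

```text
put hit=True t 25.34 tcp [0.6394 0.2281 0.0211] F [-1.3 -1.5  4.7] M [-0.01  0.19 -0.03] w 0.0146
left t 26.23 tcp [0.6394 0.2281 0.1209] F [ 0.1  0.2 -1.3] M [-0.04  0.03  0.01] w 0.0451
above t 27.38 tcp [0.5239 0.4305 0.0852] F [ 0.8 -1.4  0.2] M [-0.07 -0.06 -0.06] w 0.0445
down hit=False t 27.97 tcp [0.5237 0.4312 0.0209] F [-0.8 -0.   0.2] M [0.01 0.   0.  ] w 0.0451
shut t 28.33 tcp [0.5235 0.4318 0.0214] F [-0.2 -1.   6. ] M [-0.14  0.06  0.  ] w 0.015
up t 29.08 tcp [0.5222 0.4312 0.1979] F [ 0.4 -1.3 -1.7] M [ 0.02  0.03 -0.03] w 0.0147
scene brim [ 0.3729 -0.2895] [137.4 107.8] -39.0 ray [ 0.3761 -0.2899] [135.9 107.2] -38.7 plane [-0.0047 -0.0005  0.1945] tcp [ 0.3727 -0.2903  0.2   ] 1724
```

Run:
```python
from h import *
lower(.3731,-.2905); p,d=grab("scene","fitB"); crop(p,(165,275),70,4,"pics/fitB.png")
```

```text
hit True t 32.97 tcp [ 0.3729 -0.2903  0.0757] F [-1.4  0.5  1.8] M [0.09 0.3  0.02] w 0.0146
```

View pics/fitB.png

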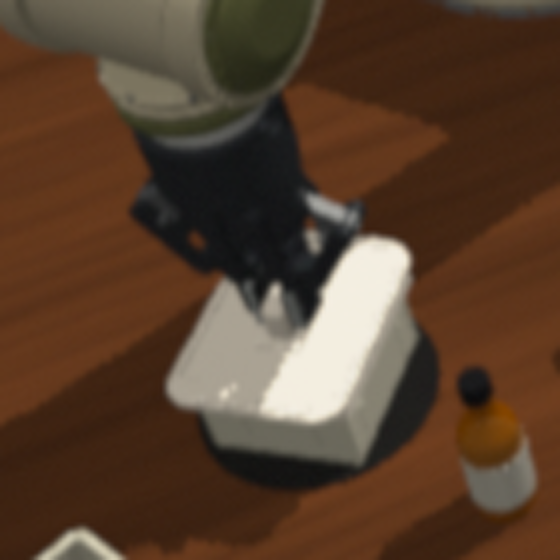

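Lid B went over the rim: tool z is 0.0757, 6.3 mm above home, which is inside the 4–9 mm band. I'll press it down by its grip.

Run:
```python
from h import *
s=state();t=s["tool_pos"]
h=servo_line([t[0],t[1],.0665],max_speed=.02,stop_force=28); st(f"press {h}")
dwell(.2); st()
```

```text
press True t 33.41 tcp [ 0.3726 -0.2901  0.0695] F [-2.4  1.8  6.8] M [0.17 0.18 0.07] w 0.0149
 t 33.61 tcp [ 0.3726 -0.2901  0.0695] F [-2.5  0.   5.9] M [ 0.19  0.2  -0.05] w 0.0148
```

```bash
cat >> h.py <<'E'
def look(f,cs=None):
    out={}
    for n in ("scene","top"):
        p,d=grab(n,f+n); w=cloud(n,d); hsv=cv2.cvtColor(p,cv2.COLOR_RGB2HSV); pale=(hsv[...,1]<70)&(hsv[...,2]>100)
        for k,(x,y,zc) in dict(T=(.3728,-.2902,.065),A=(.639,.228,.017),C=(.3706,.281,.017)).items():
            m=pale&(abs(w[...,2]-zc)<.011)&(np.hypot(w[...,0]-x,w[...,1]-y)<.09)
            nl,lab,stt,_=cv2.connectedComponentsWithStats(m.astype(np.uint8),connectivity=8)
            if nl<2: print(n,k,"none");continue
            m=lab==1+np.argmax(stt[1:,4]); q=w[m]; r=rect(q)
            m=cv2.erode(m.astype(np.uint8),np.ones((5,5)))>0; q=w[m]  # inner plate only, for the plane
            q=q[abs(q[:,2]-np.median(q[:,2]))<.005]
            L=q[:,:2]-r[0]; a=np.radians(r[2]); L=np.c_[L@[np.cos(a),np.sin(a)],L@[-np.sin(a),np.cos(a)],np.ones(len(q))]
            pl=np.linalg.lstsq(L,q[:,2],rcond=None)[0]
            print(n,k,"cen",np.round(r[0],4),np.round(r[1],1),round(r[2],1),"slope along long/short",np.round(pl[:2],4),"z",round(pl[2],4),len(q))
        if n=="scene": crop(p,(165,280),60,5,f"pics/{f}c.png")
E
python3 - <<'E'
from h import *
s=state();t=s["tool_pos"]
command_gripper(.045); st("open")
servo_line([t[0],t[1],.13],max_speed=.25)
move_pose([.42,-.05,.25],qd(141.2-0)); st()
look("v1")
E
```

```text
open t 34.01 tcp [ 0.3724 -0.2898  0.0691] F [-0.4 -0.   0.3] M [0.03 0.01 0.01] w 0.0444
 t 35.46 tcp [ 0.4198 -0.0507  0.2491] F [ 0.9 -0.1 -0.7] M [-0.02 -0.01 -0.01] w 0.0445
scene T cen [ 0.3732 -0.2899] [137.7 107.9] -37.7 slope along long/short [0.0013 0.0029] z 0.064 1195
scene A cen [0.6395 0.2289] [137.2 108.5] -25.2 slope along long/short [ 0.0008 -0.0024] z 0.016 1127
scene C cen [0.3697 0.2814] [139.7 106.2] -28.7 slope along long/short [0.0064 0.0039] z 0.0159 580
top T cen [ 0.3722 -0.2917] [137.3 106.2] -38.9 slope along long/short [0.0002 0.    ] z 0.0654 1124
top A cen [0.64  0.227] [143.5 110.2] -24.6 slope along long/short [-0.0016 -0.0054] z 0.0172 912
top C cen [0.3704 0.2795] [138.5 110.7] -29.8 slope along long/short [ 0.0004 -0.0014] z 0.0169 949
```

View pics/v1c.png

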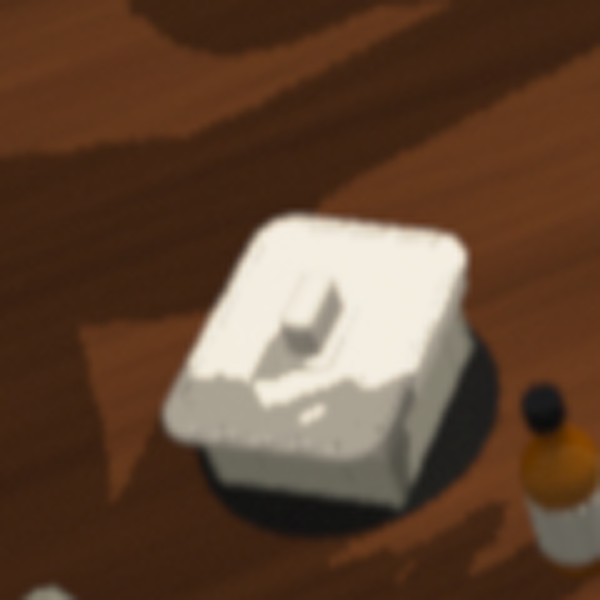

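View pics/v1top.png

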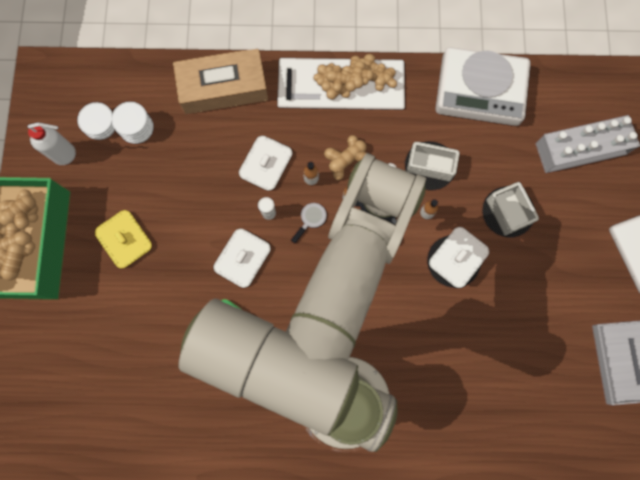

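Lid B sits flat on the sample tub. Its slopes are at most 0.003 rad and the plate top is at 0.064 m (scene) and 0.0654 m (top), against 0.065 m expected. Top (459,257) shows it closed, and lids A (265,162) and C (242,257) lie flat in their old places. The arm is clear, so I'll hand the job in after one check that the bystanders haven't moved.

Run:
```python
from h import *
a=np.load("scene0.npy"); p,d=grab("scene","last"); w=cloud("scene",a); 
m=(a>0)&(d>0)&(abs(a-d)>.012)&(w[...,2]<.14)
m=cv2.morphologyEx(m.astype(np.uint8),cv2.MORPH_OPEN,np.ones((3,3)))
n,l,s,c=cv2.connectedComponentsWithStats(m)
for i in range(1,n):
    if s[i,4]>25: print(np.round(c[i]),s[i,4])
```

```text
[221.  38.] 1543
[282. 102.] 10579
[185. 124.] 316
[443. 233.] 1305
[175. 269.] 340
[169. 288.] 967
[152. 303.] 241
```

View pics/v1scene.png

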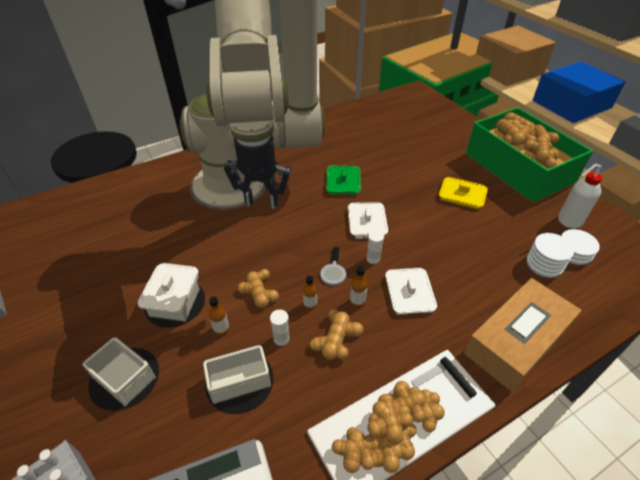

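The scene image shows changes only at the arm, lid B's old place (443,233) and the closed tub (170,290). The roots, lens, bottles and jars haven't moved.

Run:
```python
from h import *
finish_job(); st()
```

```text
the job is handed in; nothing more can be done
the job is handed in; nothing more can be done
```

The tub with the ginger sample is closed with the lid that fits it, and I handed the job in at about 35.5 s of the 72 s. `finish_job` gave no verdict.

**Trying the lids:** I tried all three lids on that tub (the 100 × 94 mm one).
- **C and A:** Both stayed on top of the rim at five offsets each, so I put them back flat in their old places.
- **B:** It went over the rim, was held about 6 mm above home, and snapped down when I pressed it by its grip.

**Last checks:**
- **Closed lid:** Its slope is 0.003 rad or less. The plate top is at 64.0 mm in the scene view and 65.4 mm in the top view, against 65 mm expected. That difference is within the cameras' offset. In each view its centre is within about 1 mm of the tub centre measured at the start.
- **Other lids:** A and C lie flat, with slopes of 0.007 rad or less.
- **Bystanders:** Comparing the scene camera's depth from start to end showed no change at the roots, lens, bottles or jars.

**Limits of the checks:**
- I did not press each end of the lid separately. That both ends snapped home is judged from the lid staying flat at the right height after I let go.
- The two cameras disagree by 1–2 mm in position throughout. One brim angle read about 1° off in the scene view.

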